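# Re-stand the fallen bottle and hold the lane gate at its third click

### The arm

A 6-joint arm with a two-finger parallel gripper is mounted at the origin on a cart in front of the work surface, level with it; the furniture and walls round the work are solid. World frame = base frame: x ahead of the robot, y to its left, z up, the work surface at z = 0. Lengths are in m, angles in rad, forces in N, time in s.
With the tool pointing down it reaches from about 0.375 to 0.9 m from the base axis. Payload 3.1 kg.
Tool frame: the origin (TCP) lies on the centre line of the jaws, within the pads' length; the fingertips stand 22 mm ahead of it and the grasp point (between the pads) lies 3 mm ahead of it; z points along the fingers, y is the line along which they close (so a half turn about z gives the same grasp; the last joint's range is limited). The gripper opens to 85 mm and grips with 20 to 120 N. Pads are 22 mm wide; open, the fingers measure 114 mm over their backs; the gripper's body (76 mm by 85 mm) begins 54 mm behind the grasp point. The pads swing forward as they close: fully open they stand 13 mm farther back than shut.
Start: joints at [-1.355, 0.527, 1.433, -0, 1.181, -0.178], TCP at [0.24, -0.577, 0.253] pointing down, gripper open.
Joint ranges: [-3.08, 3.08], [-0.75, 2.2], [0.22, 2.44], [-1.43, 4.57], [0, 2.65], [-2.85, 2.85]. Speed limits (rad/s): [2.79, 2.79, 3.14, 3.14, 3.14, 3.14].

### API

Orientations are given as a unit quaternion [x, y, z, w].
In Python, from station import sense, eyes, job gives the robot as it stands.
- The arm moves only by the tool step_hand, called after "Request:" as a command line: name --argument value ..., lists and objects as JSON in quotes. Schema: {"type":"object","properties":{"deltas":{"type":"string"},"squeeze":{"type":"number"},"only":{"type":"string"},"quiet":{"type":"boolean"},"lines":{"type":"string"}},"required":["deltas"],"additionalProperties":false}. deltas is a string of 1 to 20 rows, one to a line, with the numbers parted by commas; each row has 5 numbers: dx, dy, dz in shares of 1 m (1.0 is 1 m), then a turn about the tool's z in parts of the range, where 1.0 means pi rad, then the opening from 0.0 (shut) to 1.0 (fully open); each row is the pose to reach, as a shift and turn from the pose commanded when the call began, along the tool's axes at that moment; what a row does not reach only later rows make up. A row lasts 1/10 s, in which the tool goes at most 0.05 m and 0.15 rad, less where a joint would pass 70% of its speed; a pose out of reach is approached as far as the arm can. The fingers move at their own pace and stop on an object; squeeze is the grip in N (left out, the last holds). Time passes only in rows, so rows that do not move let the fingers close. The tool returns the time, the measured TCP pose, the force, the opening and the grip force at its end. only (a regular expression) keeps the lines of the reply that match it, lines (a string "A,B") keeps lines A to B, and quiet returns only ok. A shift or turn number past 1, either way, is cut back to 1. Input that does not fit is refused with a message, and nothing moves.
- sense(): the state, without advancing time (a new reading comes with each control period).
- eyes.snapshot(name): name is "scene" or "top" or "wrist"; returns a dict with "pixels" (420x560x3 uint8, red, green, blue), "range_z" (420x560 float32, m along the optical axis (not along the pixel's ray), 0 where there is no reading), "fov_y" (degrees; the focal length in pixels is half the picture's height over the tangent of half this angle, whatever the lens; pixels are square), "cx", "cy" (the principal point, pixels), "R" (3x3) and "t" (3): a world point X has camera coordinates R X + t; the wrist camera has in their place "hand_eye" (4x4, takes a point from camera to tool coordinates, whose origin is the TCP and whose axes are the flange's). Camera axes: x right, y down, z forward; pixel columns grow to the right and rows downward; lengths in m; the calibration is good to about 2 mm. The wrist camera is an equidistant fisheye: a pixel r from the principal point sees the ray r / f radians off the axis. A picture is of the moment at which its call begins: read the wrist's pose just before it.
- job.sign_off(): hands the job in; it is judged then, once.
The state is a dict: "t": time; "q": joint angles; "qd": joint speeds; "tau": joint torques, N m; "tcp_pos": TCP position; "tool_rot": TCP orientation; "force": force on the tool from outside, world axes, zero at the start; "ft_torque": the same for the moment, N m; "finger_gap": opening from 0.0 (shut) to 1.0 (fully open); "gripper_force": force on a finger pad.
Only numpy, scipy, OpenCV 4.12 (cv2) and the standard library are available. Lean on these libraries where they do the work, as an engineer would, in place of code of your own. Each camera call takes 0.05 s, during which the arm holds its last target. There are 200 camera calls.

### The job

A bottle has fallen over in the bottle lane: stand it upright on the lane, in line between its standing neighbours and the gate, and let go of it without shifting or tipping the neighbours. Only then take the winged knob of the gate at the end of the lane and turn it counter-clockwise (seen from above) from its rest, counting the clicks, to the third click; do not run on towards the fourth. The knob springs back when let go, so finish while still gripping it, keeping it still at the third click.

Things in the scene. Friction and masses are not known exactly. Their poses are not given: they have to be found in the camera images.
- lane: fixed lane: grey floor 92 mm wide (x), 520 mm long (y -250 to +270). Its top is 8 mm over the bench; a groove 28 mm wide, 4 mm deep runs along its middle; aluminium edge strips reach 12 mm over the bench, inner faces at x -40 and +40. Origin: bench level, centre line; z up, y along it away from the gate (robot's left), x away from the robot. Neighbours at about y +150 and +225
- bottle: the fallen reagent bottle of clear glass with screw cap, 114 mm tall, body 54 mm in diameter up to 92 mm over its base, cap 42 mm, 0.27 kg; origin: centre of its base, z: from base to cap. Starts lying along the groove, cap towards the gate, axis 31 mm over the bench, base at lane y -10 to 45 mm; in line again with its base within 20 mm of the centre line, at lane y -100 to +120
- neighbour_1: standing neighbour next to the fallen bottle, to be left as it stands: reagent bottle of clear glass with screw cap, 114 mm tall, body 54 mm in diameter up to 92 mm over its base, cap 42 mm, 0.27 kg; origin: centre of its base, z: from base to cap
- neighbour_2: standing neighbour farther from the gate, to be left as it stands: reagent bottle of clear glass with screw cap, 114 mm tall, body 54 mm in diameter up to 92 mm over its base, cap 42 mm, 0.27 kg; origin: centre of its base, z: from base to cap
- gate (a joint): gate angle, rad, counter-clockwise from above; 0 at rest (blade across the lane's exit). Clicks at 0.419, 0.838, 1.257 (third), 1.676, end stop 2.094. A spring always turns it back: 0.055 N m at rest, 0.12 at the third click; the clicks add a ripple of 0.05 N m either way, resisting on leaving a click, helping after the crest midway to the next; no click holds by itself
- gate_grip (a point): on the knob's vertical axis at gripping height, 76 mm over the bench. The black wing is a bar 44 mm long (this point's x), 14 mm thick (y), from 56 to 92 mm over the bench, on a disc 48 mm wide. Grip from above, fingers closing along y; x and y turn with the knob and match the lane's at rest. A white line marks the blade's side. Axis at lane x +75, y -215 mm
- gate_blade_tip (a point): middle of the tip of the steel gate blade, 112 mm from the knob's axis towards -x of point gate_grip; blade 22 mm high (23 to 45 mm over the bench), 5 mm thick, turns with the knob. Under it a fixed foot, 96 mm wide, 12 mm high, has six black dots, one under the blade at rest and at each click (rest and third larger)
Not all that is in view belongs to the job. What is shaped like the neighbour_1 but pink or purple is not meant.

How it is judged:
On the way, in this order (a step that is already met when the one before it is completed fails the run):
1. the fallen bottle stands upright on the lane, let go (angle between bottle's own z axis and vertical below 0.1 rad and z of bottle in the frame of lane below 0.013 m and x of bottle in the frame of lane between -0.02 and 0.02 m and y of bottle in the frame of lane between -0.1 and 0.12 m and contact force between the fingers and bottle below 0.1 N), for 0.3 s.
2. the gate is held still at its third click by the fingers (value of joint gate between 1.1366 and 1.3766 rad and velocity of joint gate between -0.1 and 0.1 rad/s and contact force between the fingers and gate above 2 N), for 0.3 s.
At the end, for the whole second after the job is handed in: Bottle upright (0.1 rad) on the lane floor, within 20 mm of its centre line and y -100 to +120 mm, let go; neighbours upright within 20 mm of their places; fingers hold the gate (over 2 N) still within 0.12 rad of 1.257 rad (third click), no bottle touching it (all of step 1 and all of step 2 and angle between each of neighbour_1, neighbour_2's own z axis and vertical below 0.1 rad and distance of each of neighbour_1, neighbour_2 from where it was at the start of the episode below 0.02 m and contact force between gate and neighbour_1 below 0.1 N and contact force between gate and neighbour_2 below 0.1 N and contact force between gate and bottle below 0.1 N); the arm keeps its last pose, push and grip.
It fails at once if a neighbour is tipped or shifted by more than 20 mm (angle between any of neighbour_1, neighbour_2's own z axis and vertical above 0.3 rad or distance of any of neighbour_1, neighbour_2 from where it was at the start of the episode above 0.02 m).
It fails at once if the gate is opened while the bottle is not yet standing (value of joint gate above 0.4 rad and angle between bottle's own z axis and vertical above 0.3 rad).
It fails at once if the gate is turned past the third click towards the fourth (value of joint gate above 1.5 rad).
It also fails if it takes over 53 s, if anything falls off the work surface, if the arm or the gripper's body presses on something with over 40 N, if the wrist force passes 120 N, or if a joint passes its speed limit or range.

## Working session

There is one attempt and no reset: what is moved stays moved. The work goes in short steps, Python scripts to look and compute and a tool call to move; the robot and the scene stay as the last step left them, time stands still between calls to the robot, and variables do not carry over. Pictures are saved under pics/ and viewed, at most 10 in all, crops included, and the job is handed in when it is done.

```bash
ls; mkdir -p pics
```

Run:
```python
from station import sense, eyes, job
import cv2,numpy as np
s=sense();print({k:np.round(v,3).tolist() for k,v in s.items()})
for n in("scene","top"):
    d=eyes.snapshot(n);np.savez(f"pics/{n}0.npz",**d)
    cv2.imwrite(f"pics/{n}0.png",d["pixels"][:,:,::-1])
    print(n,d["fov_y"],d["cx"],d["cy"],np.round(d["R"],3).tolist(),np.round(d["t"],3))
```

```text
pics
{'t': 0.0, 'q': [-1.356, 0.528, 1.434, 0.0, 1.181, -0.178], 'qd': [-0.001, 0.002, -0.0, -0.001, -0.0, 0.0], 'tau': [-0.001, -44.235, -17.803, -0.0, 0.008, 0.0], 'tcp_pos': [0.24, -0.576, 0.252], 'tool_rot': [0.981, 0.196, -0.0, -0.001], 'force': [0.6, 0.248, -0.258], 'ft_torque': [-0.001, 0.017, 0.012], 'gripper_force': 0.0, 'finger_gap': 1.0}
scene 43.25163290964865 271.0636405376277 212.5600539685708 [[-0.688, -0.725, 0.002], [-0.41, 0.387, -0.826], [0.598, -0.569, -0.564]] [0.426 0.22  0.879]
top 57.708818501201925 282.0834270969883 210.96796804928812 [[0.014, -1.0, 0.0], [-0.999, -0.014, -0.053], [0.053, 0.001, -0.999]] [0.112 0.524 0.962]
```

View pics/scene0.png

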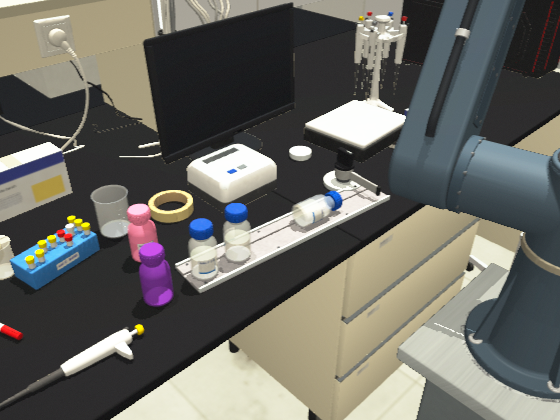

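View pics/top0.png

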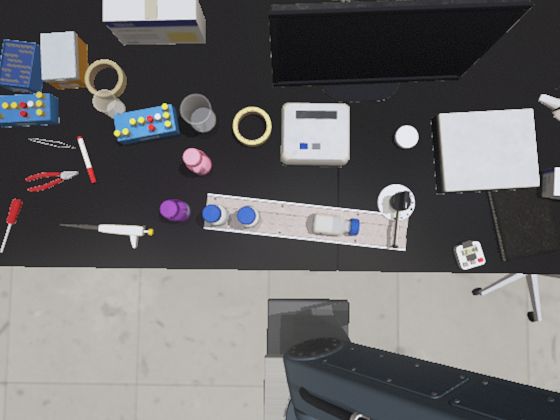

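The scene view shows the fallen bottle at about (318,208) with its cap at (335,200). The standing neighbours have blue caps at (202,228) and (237,212), and the gate knob is at (345,165). The top view shows the lane from (205,195) to (407,248), the fallen cap at (353,227), and the knob at (401,201). The pink (197,160) and purple (175,210) bottles are decoys.

Candidates for the fallen bottle: only the one lying in the lane (top 335,226) has a blue cap and is on its side. The pink and purple ones are standing off the lane.

Create h.py:
```python
import numpy as np, cv2
from station import sense, eyes
def cast(d,uv,z):
    uv=np.atleast_2d(np.asarray(uv,float)); f=210/np.tan(np.radians(d["fov_y"])/2)
    r=np.c_[(uv[:,0]-d["cx"])/f,(uv[:,1]-d["cy"])/f,np.ones(len(uv))]@d["R"]
    o=-d["R"].T@d["t"]; k=(np.asarray(z)-o[2])/r[:,2]
    return o+r*k[:,None]
def proj(d,X):
    f=210/np.tan(np.radians(d["fov_y"])/2); c=d["R"]@np.asarray(X)+d["t"]
    return np.array([d["cx"]+f*c[0]/c[2],d["cy"]+f*c[1]/c[2]])
def blobs(d,lo,hi,amin=20):
    m=cv2.inRange(cv2.cvtColor(d["pixels"],cv2.COLOR_RGB2HSV),np.array(lo),np.array(hi))
    n,l,st,c=cv2.connectedComponentsWithStats(m)
    return [(c[i],st[i]) for i in range(1,n) if st[i,4]>=amin],l
```

Run:
```python
from h import *
T=dict(np.load("pics/top0.npz"));S=dict(np.load("pics/scene0.npz"))
for n,d in(("top",T),("scene",S)):
    for c,s in blobs(d,(105,130,60),(122,255,255))[0]: print(n,c.round(1),s)
# lane: bright low-saturation blob in top
hsv=cv2.cvtColor(T["pixels"],cv2.COLOR_RGB2HSV)
m=((hsv[...,2]>110)).astype(np.uint8); m[:185]=0;m[260:]=0;m[:,:200]=0;m[:,420:]=0
cs,_=cv2.findContours(m,cv2.RETR_EXTERNAL,cv2.CHAIN_APPROX_NONE)
for c in cs:
    if cv2.contourArea(c)>1000: print(cv2.minAreaRect(c))
big=cv2.resize(T["pixels"][180:262,195:425],None,fx=3.4,fy=3.4,interpolation=cv2.INTER_CUBIC)
b2=cv2.resize(S["pixels"][140:290,170:400],None,fx=2,fy=2,interpolation=cv2.INTER_CUBIC)
b2=cv2.copyMakeBorder(b2,0,0,0,big.shape[1]-b2.shape[1],cv2.BORDER_CONSTANT)
cv2.imwrite("pics/crop.png",np.vstack([big,b2])[:,:,::-1])
```

```text
top [22.5 67. ] [   0   39   43   54 1208]
top [ 29.5 109.8] [   0   93   59   34 1065]
top [171.6 127. ] [155 106  25  32 169]
top [130.9 140.6] [120 137  23   8  69]
top [303. 146.] [300 144   7   5  35]
top [210.8 213.1] [202 205  19  17 259]
top [245.8 215.1] [237 207  18  17 235]
top [354.2 226.5] [350 219   9  16 122]
scene [ 57.2 157.6] [ 52 154  11   9  36]
scene [ 41.4 163.3] [ 34 158  17  12  87]
scene [ 15.7 172.2] [  0 163  33  20 243]
scene [231.4 170.8] [227 169   9   5  25]
scene [334.9 198.8] [325 191  17  20 166]
scene [235.7 212.3] [224 203  24  20 403]
scene [200.6 228.4] [189 218  25  22 452]
((308.2244567871094, 207.459716796875), (210.40093994140625, 65.37567138671875), 6.277298450469971)
```

View pics/crop.png

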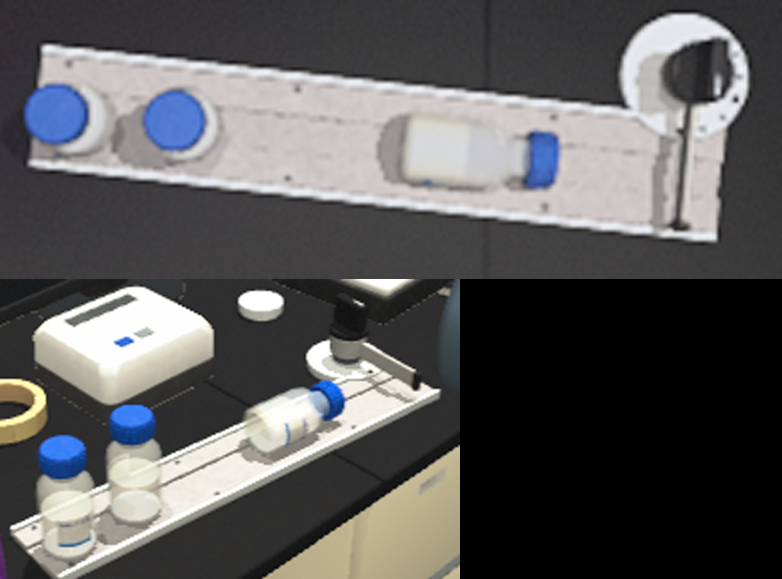

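The crop confirms the meant bottle: it lies with its cap at crop (541,160), in line with the blue-capped neighbours at (57,115) and (175,120), and the gate is to the right. Visible lane corners in the crop are (42,45), (29,167) and (718,240).

Run:
```python
from h import *
T=dict(np.load("pics/top0.npz"));S=dict(np.load("pics/scene0.npz"))
px=lambda u,v:(195+(u+.5)/3.4-.5,180+(v+.5)/3.4-.5)
P=cast(T,[px(42,45),px(29,167),px(718,240)],.012); print(P.round(4))
print("lens",np.linalg.norm(P[0]-P[1]),np.linalg.norm(P[1]-P[2]))
# lane axes
y=(P[1]-P[2])[:2];y/=np.linalg.norm(y);x=np.array([y[1],-y[0]])
mid=(P[0]+P[1])[:2]/2
o=((P[1]+P[2])[:2]/2+x*.046)-y*.010
print("yaw",np.arctan2(x[1],x[0]),"o",o,"o from far edge",mid-y*.27)
L=lambda X:np.array([(X[:2]-o)@x,(X[:2]-o)@y])
# two-view triangulation of caps + neighbours
def tri(a,b):
    A=[];B=[]
    for d,uv in((T,a),(S,b)):
        p=cast(d,[uv],[0.])[0];q=-d["R"].T@d["t"];r=(p-q)/np.linalg.norm(p-q);M=np.eye(3)-np.outer(r,r);A.append(M);B.append(M@q)
    return np.linalg.lstsq(np.vstack(A),np.hstack(B),rcond=None)[0]
for n,a,b in(("cap",(354.2,226.5),(334.9,198.8)),("n1",(245.8,215.1),(235.7,212.3)),("n2",(210.8,213.1),(200.6,228.4))):
    X=tri(a,b);print(n,X.round(4),"lane",L(X).round(4))
print("cap plane", L(cast(T,[(354.2,226.5)],.036)[0]), "base",L(cast(T,[px(402,150)],.031)[0]),"top end",L(cast(T,[px(557,160)],.031)[0]))
k=o+x*.075-y*.215;print("knob",k, proj(T,[*k,.092]),proj(S,[*k,.092]))
f=cast(T,[px(684,75)],.012)[0];print("foot centre seen",f,L(f))
```

```text
[[ 0.5668  0.3129  0.012 ]
 [ 0.4745  0.3205  0.012 ]
 [ 0.4269 -0.1979  0.012 ]]
lens 0.09260706282533666 0.5205523043990398
yaw -0.09158192763809414 o [0.49558251 0.04712036] o from far edge [0.49594958 0.04782289]
cap [ 0.4831 -0.064   0.0337] lane [-0.0023 -0.1118]
n1 [0.506  0.2015 0.1105] lane [-0.0038  0.1547]
n2 [0.5094 0.2821 0.1113] lane [-0.0077  0.2352]
cap plane [-0.00036778 -0.10903514] base [-0.00428363 -0.00613727] top end [ 0.00040451 -0.12067879]
knob [ 0.55060561 -0.17383769] [406.44200676 199.1455594 ] [344.10461522 149.69589238]
foot centre seen [ 0.55071158 -0.17263428  0.012     ] [ 0.07499547 -0.21379195]
```

Add to h.py:
```python
from scipy.spatial.transform import Rotation as Ro
O=np.array([.4957,.0475]);YAW=-.0916
def W(lx,ly,z):
    c,s=np.cos(YAW),np.sin(YAW);return np.array([O[0]+c*lx-s*ly,O[1]+s*lx+c*ly,z])
def lane(X):
    c,s=np.cos(YAW),np.sin(YAW);a,b=X[0]-O[0],X[1]-O[1];return np.array([c*a+s*b,-s*a+c*b,X[2]])
def where(s=None):
    s=s or sense();R=Ro.from_quat(s["tool_rot"]).as_matrix()
    return np.array(s["tcp_pos"]),R,np.arctan2(R[1,0],R[0,0])
def togo(P,phi):
    p,R,f=where();return (R.T@(P-p)).round(4),"turn",round(float(f-phi),4)
```

Run:
```python
from h import *
print(where()[2],where()[1].round(3)); print(togo(W(0,-.111,.20),np.pi/2+YAW))
```

```text
0.39374318173477246 [[ 0.923  0.384 -0.   ]
 [ 0.384 -0.923  0.002]
 [ 0.    -0.002 -1.   ]]
(array([ 0.424 , -0.3798,  0.0533]), 'turn', -1.0855)
```

The rows are not in the units I measure in: turns go in shares of pi rad. I convert before sending: -1.0855 rad / 3.1416 = -0.3455.

Request:
step_hand --deltas "0.03,-0.03,0,-0.0318,0.8\n0.06,-0.055,0,-0.0637,0.75\n0.09,-0.08,0,-0.0955,0.72\n0.12,-0.11,0,-0.1273,0.72\n0.15,-0.135,0,-0.1592,0.72\n0.18,-0.16,0,-0.191,0.72\n0.21,-0.19,0,-0.2228,0.72\n0.24,-0.215,0,-0.2546,0.72\n0.27,-0.24,0,-0.2865,0.72\n0.3,-0.27,0,-0.3183,0.72\n0.33,-0.295,0,-0.3455,0.72\n0.36,-0.32,0.02,-0.3455,0.72\n0.385,-0.345,0.035,-0.3455,0.72\n0.41,-0.365,0.045,-0.3455,0.72\n0.424,-0.38,0.053,-0.3455,0.72\n0.424,-0.38,0.053,-0.3455,0.72\n0.424,-0.38,0.053,-0.3455,0.72" --squeeze 25

```text
t: 1.8
tcp_pos: [0.4853, -0.0633, 0.2001]
tool_rot: [0.738, 0.675, -0.0, -0.0]
force: [-0.1, -0.1, -0.9]
finger_gap: 0.717
gripper_force: 0.0
```

Run:
```python
from h import *
print(where(),sense()["finger_gap"]); print(togo(W(0,-.111,.039),np.pi/2+YAW))
d=eyes.snapshot("wrist");cv2.imwrite("pics/w1.png",d["pixels"][:,:,::-1])
print(d["fov_y"],d["cx"],d["cy"],d["hand_eye"].round(4).tolist())
np.savez("pics/w1.npz",**d)
```

```text
(array([ 0.48531715, -0.06334119,  0.20005775]), array([[ 8.99079104e-02,  9.95949546e-01, -1.03462653e-03],
       [ 9.95950070e-01, -8.99080310e-02, -7.05155132e-05],
       [-1.63251128e-04, -1.02409646e-03, -9.99999462e-01]]), np.float64(1.4807668450117322)) 0.7171805769556242
(array([0.0004, 0.0004, 0.1611]), 'turn', 0.0016)
65.70646984690485 282.73776788090805 207.61746954219825 [[-0.0008, -0.9592, -0.2827, 0.0726], [1.0, -0.0011, 0.0008, 0.0004], [-0.0011, -0.2827, 0.9592, -0.121], [0.0, 0.0, 0.0, 1.0]]
```

View pics/w1.png

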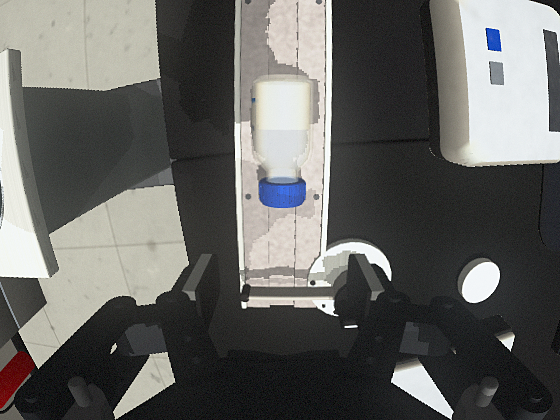

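The wrist view shows the bottle below, with its cap centre at about (282,193). I'll refine the cap position from this pixel.

Add to h.py:
```python
def wcast(d,uv,z,p,R):
    f=210/np.tan(np.radians(d["fov_y"])/2);a=np.array([uv[0]-d["cx"],uv[1]-d["cy"]]);r=np.linalg.norm(a);th=r/f
    ray=np.array([*(a/r*np.sin(th)),np.cos(th)]);H=d["hand_eye"]
    D=R@H[:3,:3]@ray;o=p+R@H[:3,3];return o+D*(z-o[2])/D[2]
```

Run:
```python
from h import *
d=dict(np.load("pics/w1.npz"));p,R,f=where()
for c,s in blobs(d,(105,130,40),(122,255,255),200)[0]:
    print(c,s)
    if 150<c[1]<240: print("cap ctr lane",[lane(wcast(d,c,z,p,R)).round(4) for z in(.031,.04,.05)])
print("cap end",lane(wcast(d,(282.5,207),.031,p,R)),"base top edge",lane(wcast(d,(284,76),.05,p,R)))
print("strip L/R",lane(wcast(d,(243,193),.012,p,R)),lane(wcast(d,(327,193),.012,p,R)))
```

```text
[493.11743772  39.23131673] [486  28  15  23 281]
[282.08466135 194.69721116] [ 259  183   47   25 1004]
cap ctr lane [array([ 0.    , -0.1126,  0.031 ]), array([ 0.    , -0.1103,  0.04  ]), array([ 0.    , -0.1078,  0.05  ])]
cap end [ 0.00038264 -0.12435308  0.031     ] base top edge [ 0.00168949 -0.00718987  0.05      ]
strip L/R [-0.03847699 -0.11552793  0.012     ] [ 0.04424301 -0.1155779   0.012     ]
```

Request:
step_hand --deltas "0,0,0.03,0,0.72\n0,0,0.06,0,0.72\n0,0,0.09,0,0.72\n0,0,0.115,0,0.72\n0,0,0.135,0,0.72\n0,0,0.15,0,0.72\n0,0,0.158,0,0.72\n0,0,0.161,0,0.72\n0,0,0.161,0,0.6\n0,0,0.161,0,0.5\n0,0,0.161,0,0.4\n0,0,0.161,0,0.3\n0,0,0.161,0,0.3\n0,0,0.161,0,0.3\n0,0,0.161,0,0.3" --squeeze 22

```text
t: 3.35
tcp_pos: [0.4861, -0.0639, 0.0397]
tool_rot: [0.739, 0.674, 0.0, 0.001]
force: [-0.3, -4.2, 3.0]
finger_gap: 0.478
gripper_force: 24.4
```

Run:
```python
from h import *
p,R,f=where();print(lane(p),f)
```

```text
[ 0.00063288 -0.11182567  0.03968273] 1.479445067455759
```

Request:
step_hand --deltas "0.002,0,-0.007,0,0.3\n0.004,0,-0.014,0,0.3\n0.006,0,-0.02,0,0.3\n0.0095,0,-0.027,0,0.3\n0.013,0,-0.033,0,0.3\n0.017,0,-0.039,0,0.3\n0.021,0,-0.045,0,0.3\n0.025,0,-0.05,0,0.3\n0.03,0,-0.055,0,0.3\n0.035,0,-0.06,0,0.3\n0.041,0,-0.065,0,0.3\n0.0465,0,-0.068,0,0.3\n0.0465,0,-0.068,0,0.3" --squeeze 22

```text
t: 4.65
tcp_pos: [0.49, -0.0165, 0.1077]
tool_rot: [0.738, 0.674, 0.0, 0.0]
force: [-0.5, 0.3, -1.8]
finger_gap: 0.477
gripper_force: 24.0
```

Run:
```python
from h import *
p,R,f=where();print(lane(p),f)
d=eyes.snapshot("scene");cv2.imwrite("pics/s2.png",cv2.resize(d["pixels"][110:290,170:410],None,fx=3,fy=3)[:,:,::-1])
```

```text
[ 0.00014458 -0.06426143  0.10774026] 1.4803485324754648
```

View pics/s2.png

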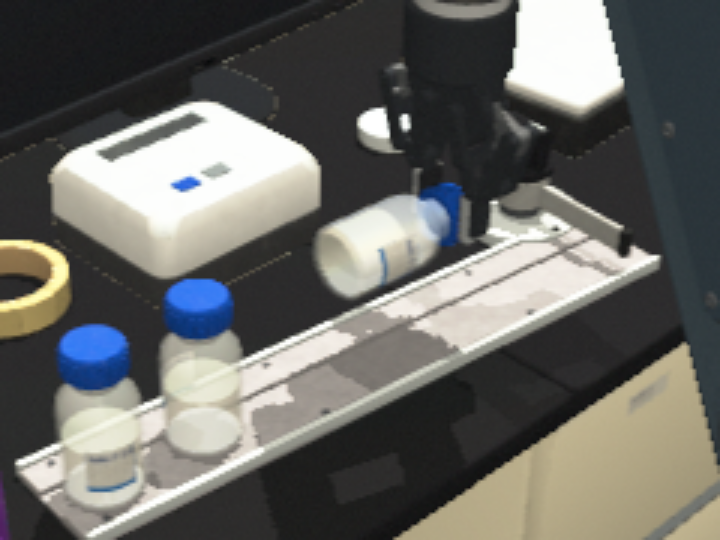

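The bottle stayed almost horizontal, in pixels from (345,260) to (445,215), because the 22 mm pad overlap holds it by friction. I'll lay it back down and re-grip only the outer ~8 mm of the cap, so it can swing under its own weight.

Request:
step_hand --deltas "-0.006,0,0.006,0,0.3\n-0.014,0,0.014,0,0.3\n-0.022,0,0.022,0,0.3\n-0.03,0,0.03,0,0.3\n-0.037,0,0.04,0,0.3\n-0.043,0,0.05,0,0.3\n-0.046,0,0.058,0,0.3\n-0.0465,0,0.063,0,0.3\n-0.0465,0,0.066,0,0.3\n-0.0465,0,0.067,0,0.3\n-0.0465,0,0.067,0,0.55\n-0.0465,0,0.067,0,0.62\n-0.0465,0,0.067,0,0.62\n-0.0465,0,0.067,0,0.62" --squeeze 20

```text
t: 6.1
tcp_pos: [0.4858, -0.0634, 0.0406]
tool_rot: [0.739, 0.674, 0.0, 0.0]
force: [-0.8, -0.9, 1.0]
finger_gap: 0.622
gripper_force: 0.0
```

Run:
```python
from h import *
s=sense();p,R,f=where(s);print(lane(p),f)
d=eyes.snapshot("wrist");np.savez("pics/w2.npz",**d);cv2.imwrite("pics/w2.png",d["pixels"][:,:,::-1])
for c,st in blobs(d,(105,130,40),(122,255,255),100)[0]: print(c,st,lane(wcast(d,c,.031,p,R)))
```

```text
[ 0.00027628 -0.11138835  0.04062717] 1.4794533195259412
[283.94211474 287.81939799] [ 236  250   97   66 3887] [ 0.00131656 -0.11583212  0.031     ]
```

View pics/w2.png

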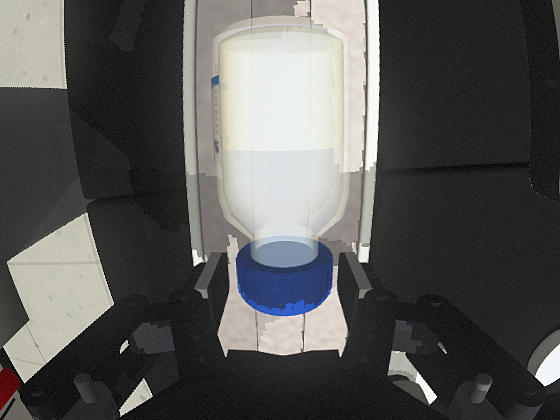

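The bottle is lying in the groove again, cap at (284,288), and the fingers are open around it.

Run:
```python
from h import *
d=dict(np.load("pics/w2.npz"));p,R,f=where()
print("cap end",lane(wcast(d,(284,315),.052,p,R)),"cap top near edge",lane(wcast(d,(284,268),.052,p,R)),"base",lane(wcast(d,(280,30),.056,p,R)),"base low",lane(wcast(d,(280,18),.031,p,R)))
```

```text
cap end [ 0.00119255 -0.11645489  0.052     ] cap top near edge [ 0.00116848 -0.09473649  0.052     ] base [-0.0001365  -0.01075368  0.056     ] base low [-0.00029962  0.00109379  0.031     ]
```

Request:
step_hand --deltas "-0.005,0,0.001,0,0.62\n-0.01,0,0.001,0,0.62\n-0.01,0,0.001,0,0.62\n-0.01,0,0.001,0,0.4\n-0.01,0,0.001,0,0.3\n-0.01,0,0.001,0,0.3\n-0.01,0,0.001,0,0.3\n-0.007,0,-0.009,0,0.3\n-0.004,0,-0.018,0,0.3\n0,0,-0.027,0,0.3\n0.0045,0,-0.036,0,0.3\n0.01,0,-0.044,0,0.3\n0.016,0,-0.052,0,0.3\n0.023,0,-0.059,0,0.3\n0.03,0,-0.066,0,0.3\n0.039,0,-0.072,0,0.3\n0.047,0,-0.077,0,0.3\n0.047,0,-0.077,0,0.3\n0.047,0,-0.077,0,0.3" --squeeze 20

```text
t: 8.05
tcp_pos: [0.4899, -0.0164, 0.1173]
tool_rot: [0.738, 0.674, -0.0, 0.0]
force: [-0.0, 0.6, -1.6]
finger_gap: 0.473
gripper_force: 22.0
```

Run:
```python
from h import *
s=sense();p,R,f=where(s);print(lane(p),f,s["force"])
d=eyes.snapshot("scene");w=eyes.snapshot("wrist")
a=cv2.resize(d["pixels"][110:290,210:410],None,fx=2,fy=2);b=cv2.resize(w["pixels"],(480,360))
cv2.imwrite("pics/s3.png",cv2.resize(np.hstack([a,b]),(800,327))[:,:,::-1])
```

```text
[ 3.86093355e-05 -6.41928817e-02  1.17313948e-01] 1.4801769975533137 [-0.0152328   0.55043098 -1.56219571]
```

View pics/s3.png

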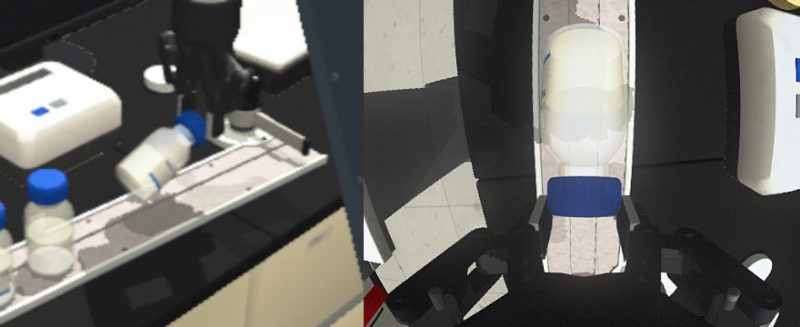

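The scene crop shows the bottle hanging from its cap (190,128), tilted about 40° with its base (130,180) down, so the re-grip works. I'll continue the arc.

Request:
step_hand --deltas "0.005,0,-0.006,0,0.3\n0.01,0,-0.008,0,0.3\n0.015,0,-0.01,0,0.3\n0.02,0,-0.011,0,0.3\n0.025,0,-0.012,0,0.3\n0.03,0,-0.012,0,0.3\n0.035,0,-0.013,0,0.3\n0.04,0,-0.013,0,0.3\n0.045,0,-0.013,0,0.3\n0.05,0,-0.013,0,0.3\n0.055,0,-0.013,0,0.3\n0.06,0,-0.013,0,0.3\n0.065,0,-0.013,0,0.3\n0.07,0,-0.012,0,0.3\n0.075,0,-0.012,0,0.3\n0.077,0,-0.012,0,0.3\n0.077,0,-0.012,0,0.3" --squeeze 20

```text
t: 9.85
tcp_pos: [0.4969, 0.0603, 0.1293]
tool_rot: [0.739, 0.674, -0.0, -0.0]
force: [-0.6, -0.1, -2.1]
finger_gap: 0.478
gripper_force: 22.2
```

Run:
```python
from h import *
s=sense();p,R,f=where(s);print(lane(p),f,s["force"])
d=eyes.snapshot("scene");np.savez("pics/s4.npz",**d);w=eyes.snapshot("wrist")
a=cv2.resize(d["pixels"][110:290,210:410],None,fx=2,fy=2);b=cv2.resize(w["pixels"],(480,360))
cv2.imwrite("pics/s4.png",cv2.resize(np.hstack([a,b]),(800,327))[:,:,::-1])
```

```text
[3.13365483e-05 1.28439869e-02 1.29287183e-01] 1.4798500025701689 [-0.62132388 -0.14863545 -2.06974038]
```

View pics/s4.png

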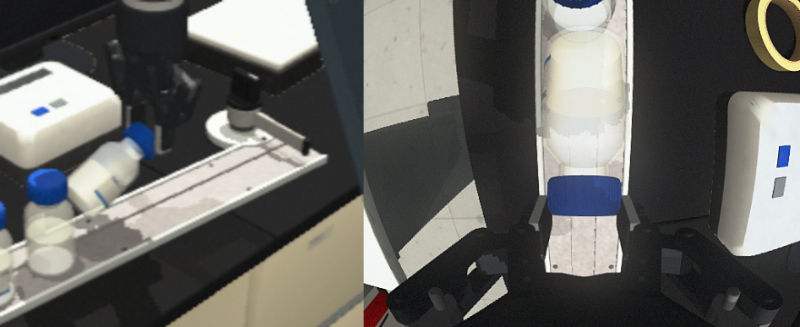

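The bottle still hangs at about 45°, with its cap at (140,138) and base at (90,190), and its base is nearing neighbour 1. I'll lift it clear and use a sharp y reversal, then a gentle stop, to swing the base under.

Create ang.py:
```python
from h import *
import sys
# bottle tilt: wrist depth/height cue -> scene view blue cap vs white body inside region; save picture
s=sense();p,R,f=where(s);print(lane(p).round(4),round(f,4),np.round(s["force"],2),s["finger_gap"])
d=eyes.snapshot("scene");w=eyes.snapshot("wrist")
a=cv2.resize(d["pixels"][80:290,190:410],None,fx=2,fy=2);b=cv2.resize(w["pixels"],(480,360));a=cv2.resize(a,(377,360))
cv2.imwrite(f"pics/{sys.argv[1]}.png",cv2.resize(np.hstack([a,b]),(800,336))[:,:,::-1])
np.savez(f"pics/{sys.argv[1]}.npz",sp=d["pixels"],sz=d["range_z"],sR=d["R"],st=d["t"],fov=d["fov_y"],cx=d["cx"],cy=d["cy"])
# depth points of the bottle near the lane axis below the fingers, in lane frame
f_=210/np.tan(np.radians(d["fov_y"])/2);v,u=np.mgrid[:420,:560];z=d["range_z"];m=z>0
X=(np.c_[(u[m]-d["cx"])/f_*z[m],(v[m]-d["cy"])/f_*z[m],z[m]]-d["t"])@d["R"]
L=np.array([lane(q) for q in X[::1] if abs(q[0]-.5)<.06 and q[2]>.018 and q[2]<.2])
l0=lane(p);k=(abs(L[:,0])<.04)&(L[:,1]<l0[1]+.125)&(L[:,1]>l0[1]-.06)&(L[:,2]<p[2]-.005)
for h in np.arange(.02,p[2]-.005,.015):
    j=k&(abs(L[:,2]-h)<.0075)
    if j.sum()>3: print("z %.3f y %.3f..%.3f n %d"%(h,*np.percentile(L[j,1],[5,95]),j.sum()))
```

```bash
python3 ang.py before
```

```text
[1.000e-04 1.250e-02 1.293e-01] 1.4794 [ 0.06 -0.27 -2.43] 0.47613559937187383
z 0.020 y 0.134..0.135 n 4
z 0.035 y 0.131..0.136 n 6
z 0.050 y 0.104..0.137 n 20
z 0.065 y 0.096..0.114 n 62
z 0.080 y 0.066..0.133 n 189
z 0.095 y 0.054..0.121 n 363
z 0.110 y 0.022..0.103 n 438
```

Request:
step_hand --deltas "-0.005,0,-0.005,0,0.3\n-0.015,0,-0.01,0,0.3\n-0.03,0,-0.017,0,0.3\n-0.05,0,-0.023,0,0.3\n-0.075,0,-0.027,0,0.3\n-0.105,0,-0.03,0,0.3\n-0.14,0,-0.03,0,0.3\n-0.1,0,-0.03,0,0.3\n-0.07,0,-0.03,0,0.3\n-0.049,0,-0.03,0,0.3\n-0.036,0,-0.03,0,0.3\n-0.03,0,-0.03,0,0.3\n-0.028,0,-0.03,0,0.3\n-0.028,0,-0.03,0,0.3" --squeeze 20

```text
t: 11.45
tcp_pos: [0.4945, 0.0318, 0.1594]
tool_rot: [0.739, 0.674, -0.0, 0.0]
force: [0.5, -0.1, -2.5]
finger_gap: 0.475
gripper_force: 24.1
```

```bash
python3 ang.py s5
```

```text
[ 0.0002 -0.0158  0.1594] 1.4796 [ 0.52 -0.1  -2.5 ] 0.47542895885866104
z 0.065 y 0.053..0.063 n 5
z 0.080 y 0.045..0.074 n 63
z 0.095 y 0.034..0.082 n 237
z 0.110 y 0.018..0.074 n 301
z 0.125 y 0.008..0.058 n 298
z 0.140 y -0.011..0.040 n 283
```

Request:
step_hand --deltas "-0.006,0,0.002,0,0.3\n-0.018,0,0.005,0,0.3\n-0.035,0,0.01,0,0.3\n-0.058,0,0.015,0,0.3\n-0.088,0,0.018,0,0.3\n-0.125,0,0.02,0,0.3\n-0.168,0,0.02,0,0.3\n-0.12,0,-0.005,0,0.3\n-0.08,0,-0.02,0,0.3\n-0.047,0,-0.028,0,0.3\n-0.023,0,-0.03,0,0.3\n-0.008,0,-0.03,0,0.3\n0,0,-0.03,0,0.3\n0,0,-0.03,0,0.3" --squeeze 20

```text
t: 12.95
tcp_pos: [0.4941, 0.032, 0.189]
tool_rot: [0.738, 0.674, -0.0, -0.0]
force: [-0.4, -0.5, -2.8]
finger_gap: 0.476
gripper_force: 23.6
```

```bash
python3 ang.py s6
```

```text
[-1.00e-04 -1.56e-02  1.89e-01] 1.4801 [-0.39 -0.5  -2.79] 0.47550671075078754
z 0.080 y 0.005..0.042 n 81
z 0.095 y 0.005..0.042 n 196
z 0.110 y -0.001..0.037 n 197
z 0.125 y -0.008..0.031 n 199
z 0.140 y -0.013..0.026 n 216
z 0.155 y -0.011..0.020 n 201
z 0.170 y -0.022..0.008 n 135
```

Depth slices show the tilt is down to about 20° from vertical. One more swing, slightly milder.

Request:
step_hand --deltas "-0.005,0,0,0,0.3\n-0.015,0,0,0,0.3\n-0.03,0,0,0,0.3\n-0.05,0,0,0,0.3\n-0.075,0,0,0,0.3\n-0.105,0,0,0,0.3\n-0.14,0,0,0,0.3\n-0.1,0,0,0,0.3\n-0.066,0,0,0,0.3\n-0.038,0,0,0,0.3\n-0.018,0,0,0,0.3\n-0.005,0,0,0,0.3\n0,0,0,0,0.3\n0,0,0,0,0.3" --squeeze 20

```text
t: 14.45
tcp_pos: [0.4944, 0.0318, 0.1893]
tool_rot: [0.739, 0.674, -0.0, 0.0]
force: [-0.4, -0.2, -2.8]
finger_gap: 0.476
gripper_force: 22.9
```

```bash
python3 ang.py s7
```

```text
[ 0.0002 -0.0157  0.1893] 1.4798 [-0.39 -0.22 -2.79] 0.47643642718983437
z 0.065 y -0.027..0.010 n 8
z 0.080 y -0.019..0.017 n 151
z 0.095 y -0.021..0.016 n 164
z 0.110 y -0.022..0.014 n 174
z 0.125 y -0.022..0.014 n 171
z 0.140 y -0.027..0.011 n 237
z 0.155 y -0.022..0.003 n 115
z 0.170 y -0.017..0.004 n 133
```

Upright within about 5°. I'll lower it to the floor slowly, about 62 mm.

Request:
step_hand --deltas "0,0,0.008,0,0.3\n0,0,0.018,0,0.3\n0,0,0.028,0,0.3\n0,0,0.038,0,0.3\n0,0,0.046,0,0.3\n0,0,0.051,0,0.3\n0,0,0.055,0,0.3\n0,0,0.057,0,0.3\n0,0,0.059,0,0.3\n0,0,0.06,0,0.3\n0,0,0.061,0,0.3\n0,0,0.061,0,0.3" --squeeze 20

```text
t: 15.75
tcp_pos: [0.4948, 0.0323, 0.1304]
tool_rot: [0.739, 0.674, 0.001, 0.001]
force: [-3.0, 1.8, 13.1]
finger_gap: 0.476
gripper_force: 24.2
```

```bash
python3 ang.py s8
```

```text
[ 0.0005 -0.0152  0.1304] 1.4792 [-2.95  1.84 13.1 ] 0.4760623389050447
z 0.020 y -0.017..0.016 n 95
z 0.035 y -0.019..0.016 n 144
z 0.050 y -0.019..0.015 n 160
z 0.065 y -0.022..0.014 n 155
z 0.080 y -0.027..0.012 n 213
z 0.095 y -0.024..0.005 n 128
z 0.110 y -0.013..0.005 n 110
z 0.125 y -0.027..0.002 n 192
```

Request:
step_hand --deltas "0,0,-0.001,0,0.3\n0,0,-0.002,0,0.52\n0,0,-0.002,0,0.58\n0,0,-0.002,0,0.65\n0,0,-0.002,0,0.75\n0,0,-0.002,0,0.75\n0,0,-0.007,0,0.75\n0,0,-0.02,0,0.75\n0,0,-0.04,0,0.75\n0,0,-0.06,0,0.75\n0,0,-0.06,0,0.75" --squeeze 20

```text
t: 16.95
tcp_pos: [0.4961, 0.0319, 0.1907]
tool_rot: [0.739, 0.674, 0.002, 0.002]
force: [0.8, 0.1, 1.3]
finger_gap: 0.747
gripper_force: 0.0
```

```bash
python3 ang.py s9
```

Run:
```python
from h import *
d=eyes.snapshot("top");np.savez("pics/top9.npz",**d)
for c,s in blobs(d,(105,130,60),(122,255,255),100)[0]:
    if c[1]>190: print(c,s,"lane@.122",lane(cast(d,[c],.122)[0]))
print("togo knob",togo(W(.075,-.215,.18),YAW))
```

```text
[ 0.0018 -0.0155  0.1907] 1.4794 [0.8  0.08 1.34] 0.7472378056414337
z 0.020 y -0.018..0.018 n 87
z 0.035 y -0.016..0.019 n 144
z 0.050 y -0.019..0.018 n 157
z 0.065 y -0.019..0.019 n 153
z 0.080 y -0.023..0.017 n 221
z 0.095 y -0.019..0.009 n 106
z 0.110 y -0.017..0.013 n 124
z 0.125 y -0.023..0.011 n 196
z 0.170 y -0.026..-0.010 n 19
z 0.185 y -0.024..-0.005 n 48
[210.76833977 213.05791506] [202 205  19  17 259] lane@.122 [-0.00708223  0.23416247  0.122     ]
[245.8212766  215.13617021] [237 207  18  17 235] lane@.122 [-0.0033989   0.15431272  0.122     ]
togo knob (array([-0.1995,  0.0754,  0.0079]), 'turn', 1.5708)
```

View pics/s9.png

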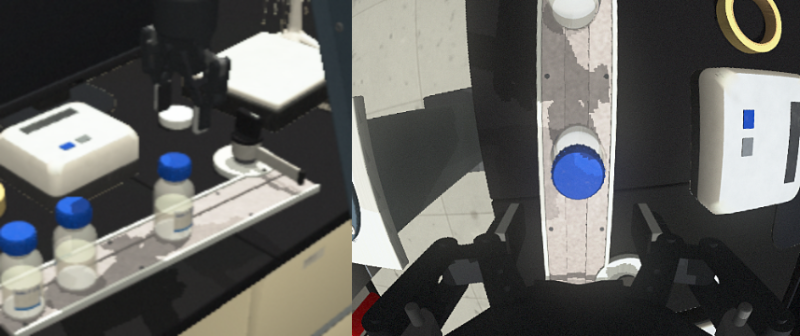

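The scene crop shows the bottle standing upright in the lane at (174,195), in line with the neighbours and released; its cap is at (578,172) in the wrist view. The neighbours haven't moved. Next is the gate knob.

The rows are not in the units I measure in: turns go in shares of pi rad. I convert before sending: 1.5 rad / 3.1416 = 0.4775.

Request:
step_hand --deltas "-0.01,0.004,0,0.0318,0.6\n-0.025,0.009,0,0.0637,0.5\n-0.04,0.015,0,0.0955,0.5\n-0.055,0.02,0,0.1273,0.5\n-0.07,0.026,0,0.1592,0.5\n-0.085,0.032,0,0.191,0.5\n-0.1,0.038,0,0.2228,0.5\n-0.115,0.043,0,0.2546,0.5\n-0.13,0.049,0,0.2865,0.5\n-0.145,0.055,0,0.3183,0.5\n-0.157,0.06,0,0.3501,0.5\n-0.168,0.064,0,0.382,0.5\n-0.178,0.068,0,0.4138,0.5\n-0.187,0.071,0.003,0.4456,0.5\n-0.194,0.074,0.006,0.4775,0.5\n-0.1995,0.0754,0.008,0.5001,0.5\n-0.1995,0.0754,0.008,0.5001,0.5\n-0.1995,0.0754,0.008,0.5001,0.5"

```text
t: 18.9
tcp_pos: [0.5505, -0.1731, 0.1792]
tool_rot: [0.999, -0.045, -0.001, -0.001]
force: [1.1, 0.7, 0.1]
finger_gap: 0.503
gripper_force: 0.0
```

Run:
```python
from h import *
s=sense();p,R,f=where(s);print(lane(p),f,np.round(s["q"],3))
d=eyes.snapshot("wrist");np.savez("pics/w10.npz",**d);cv2.imwrite("pics/w10.png",d["pixels"][:,:,::-1])
print(togo(W(.075,-.215,.081),YAW))
```

```text
[ 0.07478949 -0.21470274  0.1792152 ] -0.0905820626212776 [-0.498  0.56   1.624  0.     0.961  1.163]
(array([0.0003, 0.0005, 0.0985]), 'turn', 0.0011)
```

View pics/w10.png

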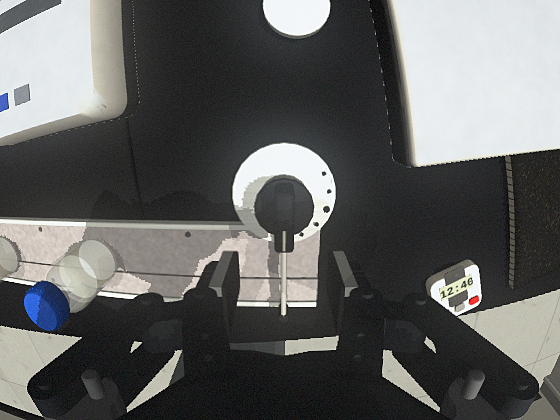

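The wrist view shows the winged knob at (284,210), centred between the fingers at columns 222 and 345, with the wing along the tool's x axis. Descend and grip.

Request:
step_hand --deltas "0,0,0.025,0,0.5\n0,0,0.05,0,0.5\n0,0,0.07,0,0.5\n0,0,0.083,0,0.5\n0,0,0.09,0,0.5\n0,0,0.094,0,0.5\n0,0,0.094,0,0.4\n0,0,0.094,0,0.3\n0,0,0.094,0,0.2\n0,0,0.094,0,0.1\n0,0,0.094,0,0\n0,0,0.094,0,0\n0,0,0.094,0,0\n0,0,0.094,0,0" --squeeze 60

```text
t: 20.35
tcp_pos: [0.5517, -0.1738, 0.0872]
tool_rot: [0.999, -0.046, 0.001, 0.0]
force: [-1.4, -0.5, 6.1]
finger_gap: 0.153
gripper_force: 59.2
```

Run:
```python
from h import *
s=sense();p,R,f=where(s);print(lane(p),f,np.round(s["force"],1),np.round(s["ft_torque"],3))
```

```text
[ 0.07599617 -0.21527482  0.08724157] -0.0918289994425469 [-1.4 -0.5  6.1] [-0.042  0.143 -0.056]
```

In the tool's units: -0.84 rad / 3.1416 = -0.2674.

Request:
step_hand --deltas "0,0,-0.001,-0.0191,0\n0,0,-0.002,-0.0382,0\n0,0,-0.002,-0.0573,0\n0,0,-0.002,-0.0764,0\n0,0,-0.002,-0.0955,0\n0,0,-0.002,-0.1146,0\n0,0,-0.002,-0.1337,0\n0,0,-0.002,-0.1528,0\n0,0,-0.002,-0.1719,0\n0,0,-0.002,-0.191,0\n0,0,-0.002,-0.2101,0\n0,0,-0.002,-0.2292,0\n0,0,-0.002,-0.2483,0\n0,0,-0.002,-0.2674,0\n0,0,-0.002,-0.2674,0\n0,0,-0.002,-0.2674,0" --squeeze 60

```text
t: 21.95
tcp_pos: [0.551, -0.1721, 0.0873]
tool_rot: [0.931, 0.364, 0.0, -0.001]
force: [3.4, 5.6, -6.9]
finger_gap: 0.151
gripper_force: 59.4
```

Create blade.py:
```python
from h import *
s=sense();p,R,f=where(s);print(lane(p),"turned",f-YAW,np.round(s["force"],1),np.round(s["ft_torque"],3),s["gripper_force"])
d=eyes.snapshot("top");s2=eyes.snapshot("scene")
K=W(.075,-.215,.045)
# blade: depth points 20..50 mm over the bench, 45..120 mm from the axis, both views
for n,d in(("top",d),("scene",s2)):
    f_=210/np.tan(np.radians(d["fov_y"])/2);v,u=np.mgrid[:420,:560];z=d["range_z"];m=z>0
    X=(np.c_[(u[m]-d["cx"])/f_*z[m],(v[m]-d["cy"])/f_*z[m],z[m]]-d["t"])@d["R"]-[K[0],K[1],0]
    r=np.hypot(X[:,0],X[:,1]);k=(r>.05)&(r<.115)&(X[:,2]>.026)&(X[:,2]<.05)
    a=np.arctan2(X[k,1],X[k,0])-YAW-np.pi; a=(a+np.pi)%(2*np.pi)-np.pi
    print(n,k.sum(),"blade angle pct",np.percentile(a,[5,25,50,75,95]).round(3) if k.sum() else None)
```

```bash
python3 blade.py
```

```text
[ 0.07513416 -0.21361179  0.08734042] turned 0.8375813624910018 [ 3.4  5.6 -6.9] [ 0.664 -0.566 -0.104] 59.40905570983887
top 0 blade angle pct None
scene 217 blade angle pct [0.724 0.771 0.818 1.912 2.044]
```

The tool and the blade both read about 0.82–0.84 rad, which is the second click. On to the third.

In the tool's units: -0.417 rad / 3.1416 = -0.1327.

Request:
step_hand --deltas "0,0,0.001,-0.0191,0\n0,0,0.001,-0.0382,0\n0,0,0.001,-0.0573,0\n0,0,0.001,-0.0764,0\n0,0,0.001,-0.0955,0\n0,0,0.001,-0.1114,0\n0,0,0.001,-0.1241,0\n0,0,0.001,-0.1327,0\n0,0,0.001,-0.1327,0\n0,0,0.001,-0.1327,0\n0,0,0.001,-0.1327,0\n0,0,0.001,-0.1327,0\n0,0,0.001,-0.1327,0" --squeeze 60

```text
t: 23.35
tcp_pos: [0.5502, -0.1715, 0.0873]
tool_rot: [0.836, 0.549, 0.0, -0.002]
force: [-0.3, 6.7, 1.9]
finger_gap: 0.149
gripper_force: 60.4
```

```bash
python3 blade.py; sed -i 's/^    print(n,k.sum.*/&\n    if n=="scene":\n        q=k.copy();h=np.histogram(a,bins=np.arange(.8,1.7,.05));print(dict(zip(h[1].round(2).tolist(),h[0].tolist())))/' blade.py; python3 blade.py
```

```text
[ 0.07435476 -0.21310425  0.08728209] turned 1.2545599854664178 [-0.3  6.7  1.9] [ 0.958 -0.188 -0.093] 60.35359561443329
top 0 blade angle pct None
scene 197 blade angle pct [1.134 1.171 1.207 1.888 2.019]
[ 0.0743453  -0.21310886  0.08728647] turned 1.254569611042196 [-0.5  6.4  0.4] [ 0.855 -0.233 -0.115] 60.35309851169586
top 0 blade angle pct None
scene 199 blade angle pct [1.134 1.173 1.202 1.88  2.022]
{0.8: 0, 0.85: 0, 0.9: 0, 0.95: 0, 1.0: 0, 1.05: 2, 1.1: 22, 1.15: 71, 1.2: 30, 1.25: 1, 1.3: 0, 1.35: 0, 1.4: 0, 1.45: 0, 1.5: 0, 1.55: 0, 1.6: 0}
```

Run:
```python
from h import *
K=W(.075,-.215,.045);d=dict(np.load("pics/scene0.npz"))
f_=210/np.tan(np.radians(d["fov_y"])/2);v,u=np.mgrid[:420,:560];z=d["range_z"];m=z>0
X=(np.c_[(u[m]-d["cx"])/f_*z[m],(v[m]-d["cy"])/f_*z[m],z[m]]-d["t"])@d["R"]-[K[0],K[1],0]
r=np.hypot(X[:,0],X[:,1]);k=(r>.05)&(r<.115)&(X[:,2]>.026)&(X[:,2]<.05)
a=np.arctan2(X[k,1],X[k,0])-YAW-np.pi;a=(a+np.pi)%(2*np.pi)-np.pi
print(k.sum(),np.percentile(a,[5,25,50,75,95]).round(3))
```

```text
261 [-0.034 -0.01   0.011  1.893  2.065]
```

Request:
step_hand --deltas "0,0,0,0,0\n0,0,0,0,0\n0,0,0,0,0"

```text
t: 23.85
tcp_pos: [0.5502, -0.1715, 0.0873]
tool_rot: [0.836, 0.549, 0.0, -0.002]
force: [-0.1, 5.7, 1.9]
finger_gap: 0.149
gripper_force: 60.4
```

```bash
python3 blade.py | head -1
```

Run:
```python
from h import *
d=eyes.snapshot("top")
for c,s in blobs(d,(105,130,60),(122,255,255),100)[0]:
    if c[1]>190: print(c,"lane@.122",lane(cast(d,[c],.122)[0]).round(4))
```

```text
[ 0.07431269 -0.21311636  0.08728577] turned 1.2545179165381612 [-0.1  5.7  1.9] [ 0.95  -0.206 -0.123] 60.353538393974304
[210.76833977 213.05791506] lane@.122 [-0.0071  0.2342  0.122 ]
[245.80508475 215.16949153] lane@.122 [-0.0035  0.1543  0.122 ]
[316.24242424 220.62770563] lane@.122 [ 0.001  -0.0063  0.122 ]
```

The tool reads 1.255 rad and the blade about 1.2 by depth, less than 0.06 rad apart. I'll turn on by 0.03 rad so both sit well inside the ±0.12 rad band, then hand in.

In the tool's units: -0.03 rad / 3.1416 = -0.0095.

Request:
step_hand --deltas "0,0,0,-0.0032,0\n0,0,0,-0.0064,0\n0,0,0,-0.0095,0\n0,0,0,-0.0095,0\n0,0,0,-0.0095,0\n0,0,0,-0.0095,0\n0,0,0,-0.0095,0\n0,0,0,-0.0095,0\n0,0,0,-0.0095,0" --squeeze 60

```text
t: 24.9
tcp_pos: [0.5502, -0.1715, 0.0873]
tool_rot: [0.827, 0.562, 0.0, -0.002]
force: [-0.1, 6.0, 1.8]
finger_gap: 0.15
gripper_force: 60.4
```

```bash
python3 blade.py; python3 -c "
from station import job; print(job.sign_off())"
```

```text
[ 0.07431808 -0.21309996  0.08730721] turned 1.2844541743411029 [-0.1  6.   1.8] [ 0.917 -0.189 -0.128] 60.37319540977478
top 0 blade angle pct None
scene 196 blade angle pct [1.172 1.206 1.232 1.873 2.003]
{0.8: 0, 0.85: 0, 0.9: 0, 0.95: 0, 1.0: 1, 1.05: 0, 1.1: 5, 1.15: 33, 1.2: 76, 1.25: 12, 1.3: 0, 1.35: 0, 1.4: 0, 1.45: 0, 1.5: 0, 1.55: 0, 1.6: 0}
the job is handed in; nothing more can be done
None
```

The job is handed in, with no verdict returned: the bottle stands upright and released in line near lane y 0, both neighbours are unmoved, and the knob is still gripped at the third click (tool 1.28 rad, blade about 1.23 rad; target 1.257 ± 0.12).

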